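# Index the rivet press turret to the red die and lock it

## Task

Set up the rivet press for the red-marked die: with your fingertips, push the turret round by its tabs until the die at the red tab has clicked in squarely under the plunger, then push the black-knobbed locking bolt fully home and take your hand away. Push gently and grasp nothing, keep your fingers off the dies, and leave the jar, the hammer and the knife where they lie.

Things in the scene. Friction and masses are not known exactly. Their poses are not given: they have to be found in the camera images.
- press: Green bench rivet press, fixed. Origin on the turret's vertical axis at table height; x axis from there towards plunger and column, z up. Base disc radius 84 mm, 22 high; tongue 50 wide out to x = -150 (operator's side). Column 56 mm wide, x = 147 to 203; overhead arm 46 wide from x = 25 back, z = 160 to 212; hand lever on top slopes up and back to x = 265, z = 384. Open above where x is below 0.
- plunger (a point): Centre of the plunger's lower face, in the press frame at (50, 0, 104) mm: 28 mm across, 29 mm above the die tops. It stays up.
- turret: Turret, turns endlessly on its vertical axis: steel plate radius 74 mm, top z = 56; boss to z = 80. Origin on the axis at table height, z up, x axis to the red tab. Its yaw against the press's: 0 = red die under the plunger. A spring click stop draws it to the nearest 60 degrees (let go within 15 of half-way it may hang). To step it, push on past 45 degrees: about 8 N at a tab at first, less later.
- red_tab (a point): Middle of the red tab's end face (radius 112 mm, z = 54). The six plastic tabs stick out radially from the turret's rim every 60 degrees: each 10 mm wide, 20 tall (z = 44 to 64), from radius 74 to 112. Counter-clockwise from above: red, blue, white, green, grey, yellow.
- red_die (a point): Centre of the top of the red tab's die (radius 50 mm, z = 75). Six brass-tipped dies stand on the turret plate, 25 mm across at the foot, 19 tall, one inside each tab on the same spoke. The dies are not to be touched.
- bolt (a joint): Travel of the locking bolt, m: 0 drawn out, 0.012 fully home. It slides along the press's +x towards the turret axis, in a guide on the tongue (guide top z = 41 mm). About 3 N of friction, no spring. Its nose enters a notch under the plate only with the turret at one of its six stations, else it stops at least 3 mm short. Once in, the turret cannot turn.
- bolt_knob (a point): Centre of the outer face of the bolt's round black knob; push this face towards the turret. Knob 22 mm across, 10 thick, axis level along the press's x, 34 mm above the table (z = 23 to 45). Press frame x = -136 mm with the bolt out, -124 when home. Tongue top below it z = 22; tabs pass above it but inside radius 112.
- jar: Lidded jar of rivets standing on the table, 52 mm across, 62 mm high, origin under its centre. Leave alone.
- hammer: Hammer with wooden handle, 260 mm long, lying on the table, handle towards its -x, origin at its middle. Leave alone.
- knife: Yellow snap-blade knife, shut, lying on the table, 138 mm long along its x, 20 mm wide, 16 mm high, origin 6 mm on the blade side of its middle, underneath. Leave alone.

How it is judged:
By the outcome, as a careful person would: the job done as asked, in the order asked, and still so for the second after the job is handed in, with the robot touching nothing.
It also fails if it takes over 61 s, if anything falls off the work surface, if the arm or the gripper's body presses on something with over 40 N, if the wrist force passes 120 N, or if a joint passes its speed limit or range.

## Robot

A 7-joint arm with a two-finger parallel gripper is mounted at the origin on the work surface. World frame = base frame: x ahead of the robot, y to its left, z up, the work surface at z = 0. Lengths are in m, angles in rad, forces in N, time in s.
With the tool pointing down it reaches from about 0.425 to 0.95 m from the base axis. Payload 16.7 kg.
Tool frame: the origin (TCP) lies at the very end of the fingers, on their centre line; the grasp point (between the pads) lies 19 mm behind it; z points along the fingers, y is the line along which they close (so a half turn about z gives the same grasp; the last joint's range is limited). The gripper opens to 94 mm and grips with 3 to 60 N. Pads are 16 mm wide; open, the fingers measure 119 mm over their backs; the gripper's body (75 mm by 177 mm) begins 78 mm behind the grasp point.
Start: joints at [1.014, 0.426, 0.074, 1.606, -0.034, 1.111, -0.067], TCP at [0.267, -0.62, 0.205] pointing down, gripper open.
Joint ranges: [-2.85, 2.85], [-0.5, 2.14], [-1.23, 1.37], [0.21, 2.46], [-1.02, 4.16], [0.16, 2.05], [-2.73, 2.73]. Speed limits (rad/s): [1.89, 1.89, 2.39, 2.39, 3.01, 3.01, 3.01].

## Interface

Orientations are given as a rotation vector (axis times angle).
In Python, from station import status, capture, workorder gives the robot as it stands.
- The arm moves only by the tool drive_tool, never from a script. Its argument "deltas" is a list of rows, each a list of 7 numbers: the turn, a rotation vector about the tool's x, y, z in rad, then the shift along the tool's x, y, z in mm, then the closure, from 0 (fully open) to 1 (shut). In form: [[ax, ay, az, tx, ty, tz, hand], ...]. A call has exactly 8 rows; each row is the pose to reach, as a shift and turn from the pose commanded when the call began, along the tool's axes at that moment; what a row does not reach only later rows make up. A row lasts 1/8 s, in which the tool goes at most 62.5 mm and 10.7 degrees, less where a joint would pass 70% of its speed; a pose out of reach is approached as far as the arm can. A call with a gripper value outside its range is refused whole. The fingers move at their own pace and stop on an object; "squeeze" is the grip in N (left out, the last holds). Time passes only in rows, so rows that repeat a pose let the fingers close, or fill a call up. It gives the time, the measured TCP pose, the force, the opening and the grip force at its end, in the units of the state.
- status.state(): the state, without advancing time (a new reading comes with each control period).
- capture(name): name is "scene" or "top"; returns a dict with "img" (384x512x3 uint8, red, green, blue), "mtx" (3x3 intrinsics, pixels), "D" ([k1, k2, p1, p2, k3] as OpenCV has them; the pictures are not rectified), "extrinsics" (4x4, takes a point from world to camera coordinates). Camera axes: x right, y down, z forward; pixel columns grow to the right and rows downward; lengths in m; the calibration is good to about 2 mm. A picture is of the moment at which its call begins. There is no depth.
- workorder.job_done(): hands the job in; it is judged then, once.
The state is a dict: "clock": time; "joints": joint angles; "joint_velocities": joint speeds; "tau": joint torques, N m; "tool_pos": TCP position; "eef_rot": TCP orientation; "ft_force": force on the tool from outside, world axes, zero at the start; "wrist_torque": the same for the moment, N m; "opening": opening from 0.0 (shut) to 1.0 (fully open); "finger_force": force on a finger pad.
Only numpy, scipy, OpenCV 4.12 (cv2) and the standard library are available. Lean on these libraries where they do the work, as an engineer would, in place of code of your own. Each camera call takes 0.05 s, during which the arm holds its last target. There are 200 camera calls.

## Working session

There is one attempt and no reset: what is moved stays moved. The work goes in short steps, Python scripts to look and compute and a tool call to move; the robot and the scene stay as the last step left them, time stands still between calls to the robot, and variables do not carry over. Pictures are saved under pics/ and viewed, at most 10 in all, crops included, and the job is handed in when it is done.

Besides the shell and the picture viewer there is one more tool, called after "Emit:" as name(argument=value, ...) on one line, values as JSON. drive_tool: Moves the arm, as the interface text tells. Its arguments: {"type":"object","properties":{"deltas":{"type":"array","items":{"type":"array","items":{"type":"number"}}},"squeeze":{"type":"number"}},"required":["deltas"]}

```bash
mkdir -p pics
python3 - <<'E'
from station import status, capture
import cv2
s=status.state(); print({k:s[k] for k in ("clock","tool_pos","eef_rot","ft_force","opening")})
for n in("scene","top"):
    c=capture(n); cv2.imwrite(f"pics/{n}0.png",cv2.cvtColor(c["img"],cv2.COLOR_RGB2BGR)); print(c["mtx"],c["D"],c["extrinsics"])
E
```

```text
{'clock': 0.0, 'tool_pos': array([ 0.26689638, -0.61954559,  0.20480273]), 'eef_rot': array([-3.07569527e+00, -6.34328803e-01,  5.32371111e-04]), 'ft_force': array([-0.19515255,  0.35323866,  0.53290731]), 'opening': 0.9987429388541368}
[[347.02797036   0.         254.37739602]
 [  0.         347.02797036 193.28943778]
 [  0.           0.           1.        ]] [-0.05317941  0.          0.          0.          0.        ] [[ 0.52551175  0.85074644  0.00824025 -0.30048683]
 [ 0.65934089 -0.40111997 -0.6359028  -0.32243619]
 [-0.53768671  0.33960752 -0.77172516  1.3721721 ]
 [ 0.          0.          0.          1.        ]]
[[466.23698728   0.         250.72784009]
 [  0.         466.23698728 181.62945206]
 [  0.           0.           1.        ]] [0.06144189 0.         0.         0.         0.        ] [[-2.16845299e-02 -9.99762597e-01 -2.12841854e-03 -2.00147412e-02]
 [-9.89833799e-01  2.17684044e-02 -1.40553149e-01  5.57175636e-01]
 [ 1.40566113e-01 -9.41048349e-04 -9.90070847e-01  1.14974675e+00]
 [ 0.00000000e+00  0.00000000e+00  0.00000000e+00  1.00000000e+00]]
```

View pics/top0.png

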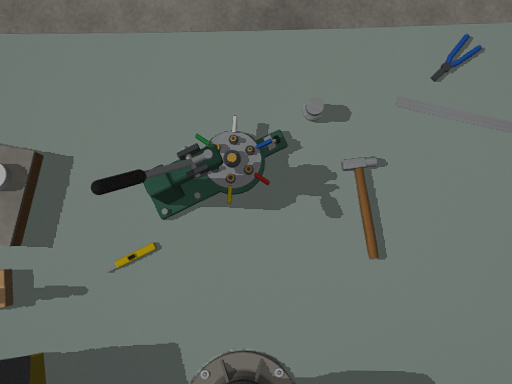

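View pics/scene0.png

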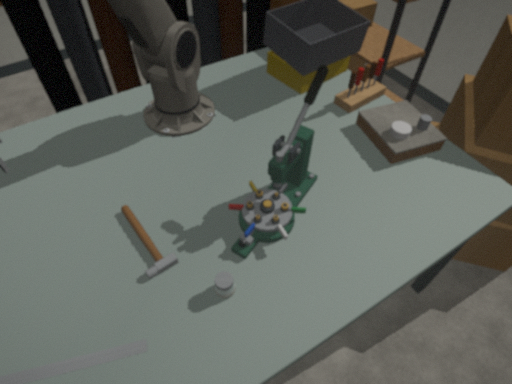

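The top view shows the turret centre near pixel (232,159), the blue tab (265,143) over the tongue (283,140), and red at (262,179). So red is at about +120° in the press frame and needs two clockwise steps. The jar (314,110), hammer and knife are all clear of the press.

```bash
cat > h.py <<'E'
from station import status, capture
import cv2, numpy as np
from scipy.spatial.transform import Rotation as R
def ray(c,px,z):
    u=cv2.undistortPoints(np.float64([[px]]),c["mtx"],c["D"])[0,0]
    E=c["extrinsics"];o=-E[:3,:3].T@E[:3,3];d=E[:3,:3].T@np.array([u[0],u[1],1]);return o+d*(z-o[2])/d[2]
H={"red":[(0,8),(172,180)],"blue":[(105,122)],"green":[(55,72)],"yellow":[(22,30)]}
def tabs(c,box,smin=150,vmin=90):
    x0,y0,x1,y1=box;hsv=cv2.cvtColor(c["img"],cv2.COLOR_RGB2HSV);out={}
    for n,rs in H.items():
        m=np.zeros(hsv.shape[:2],np.uint8)
        for a,b in rs: m|=cv2.inRange(hsv,(a,smin,vmin),(b,255,255))
        k=np.zeros_like(m);k[y0:y1,x0:x1]=m[y0:y1,x0:x1]
        N,_,st,ce=cv2.connectedComponentsWithStats(k)
        if N>1:
            i=1+np.argmax(st[1:,4]);out[n]=(ce[i],st[i,4])
    return out
E
python3 - <<'E'
from h import *
for n,b in(("top",(185,105,300,215)),("scene",(225,175,310,245))):
    c=capture(n);
    for k,(p,a) in tabs(c,b).items(): print(n,k,p.round(1),a,ray(c,p,.062).round(4))
    if n=="top": print("tongue",[ray(c,p,.022).round(4) for p in((283,133),(287,145),(285,139))])
    x0,y0,x1,y1=b;i=c["img"][y0:y1,x0:x1,::-1];cv2.imwrite(f"pics/{n}1.png",cv2.resize(i,None,fx=5,fy=5,interpolation=cv2.INTER_CUBIC))
print(R.from_rotvec(status.state()["eef_rot"]).as_matrix().round(3))
E
```

```text
top red [261.6 178.1] 48 [ 0.5616 -0.0597  0.062 ]
top blue [263.6 142.9] 56 [ 0.6516 -0.0669  0.062 ]
top green [202.2 139.3] 42 [0.6643 0.0883 0.062 ]
top yellow [229.2 194.1] 49 [0.5231 0.0221 0.062 ]
tongue [array([ 0.6861, -0.1196,  0.022 ]), array([ 0.6537, -0.1291,  0.022 ]), array([ 0.6698, -0.1244,  0.022 ])]
scene red [235.  205.6] 20 [ 0.5648 -0.0618  0.062 ]
scene blue [249.2 229.1] 46 [ 0.6555 -0.069   0.062 ]
scene yellow [252.7 186.6] 7 [0.5299 0.0194 0.062 ]
[[ 0.918  0.396 -0.   ]
 [ 0.396 -0.918  0.001]
 [-0.    -0.001 -1.   ]]
```

View pics/top1.png

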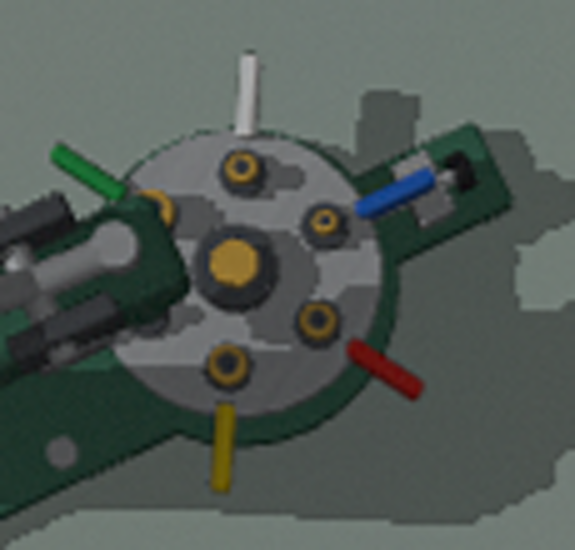

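View pics/scene1.png

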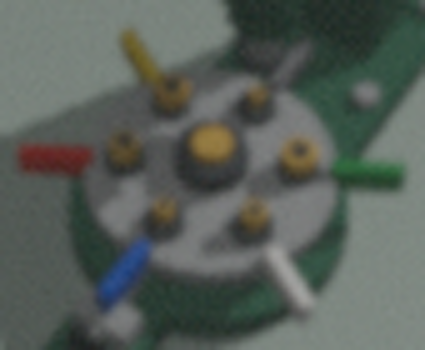

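Emit:
drive_tool(deltas=[[0, 0, 0, 30, -17, 0, 1], [0, 0, 0, 70, -40, 0, 1], [0, 0, 0, 112, -64, 0, 1], [0, 0, 0, 154, -88, 0, 1], [0, 0, 0, 196, -112, 0, 1], [0, 0, 0, 238, -136, 0, 1], [0, 0, 0, 280, -160, 0, 1], [0, 0, 0, 315, -180, 0, 1]], squeeze=5)

```text
clock: 1.2
tool_pos: [0.4861, -0.3282, 0.2055]
eef_rot: [-3.076, -0.636, -0.0]
ft_force: [0.8, -0.3, -0.4]
opening: 0.186
finger_force: 0.0
```

Emit:
drive_tool(deltas=[[0, 0, 0, 40, -23, 0, 1], [0, 0, 0, 80, -46, 0, 1], [0, 0, 0, 120, -69, 0, 1], [0, 0, 0, 160, -92, 10, 1], [0, 0, 0, 200, -115, 25, 1], [0, 0, 0, 240, -138, 40, 1], [0, 0, 0, 275, -158, 50, 1], [0, 0, 0, 299, -172, 60, 1]])

```text
clock: 2.2
tool_pos: [0.6925, -0.0519, 0.1448]
eef_rot: [-3.076, -0.636, 0.0]
ft_force: [0.2, 0.3, 0.7]
opening: 0.004
finger_force: 0.0
```

Run:
```python
from h import *
a=[capture("top")["img"][85:225,170:310,::-1],capture("scene")["img"][130:270,190:330,::-1]]
cv2.imwrite("pics/p2.png",cv2.resize(np.hstack(a),None,fx=2.8,fy=2.8,interpolation=cv2.INTER_CUBIC))
```

```text
(no output)
```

View pics/p2.png

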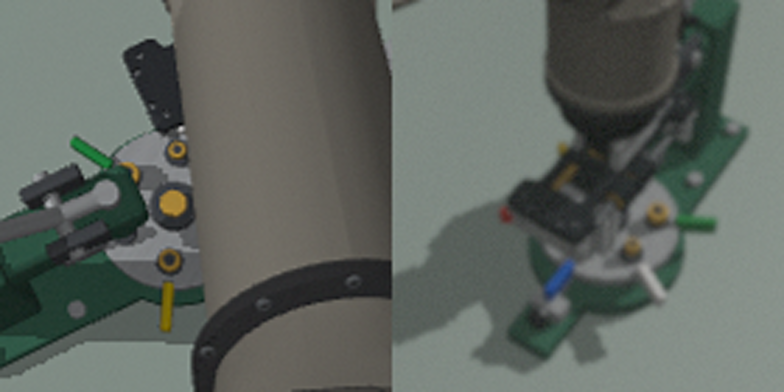

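The gripper is over the gap between the white and blue tabs, and the press arm is clear. Now I'll lower it.

Emit:
drive_tool(deltas=[[0, 0, 0, 0, 0, 15, 1], [0, 0, 0, 0, 0, 32, 1], [0, 0, 0, 0, 0, 50, 1], [0, 0, 0, 0, 0, 66, 1], [0, 0, 0, 0, 0, 80, 1], [0, 0, 0, 0, 0, 90, 1], [0, 0, 0, 0, 0, 94, 1], [0, 0, 0, 0, 0, 94, 1]])

```text
clock: 3.3
tool_pos: [0.6918, -0.0536, 0.0515]
eef_rot: [-3.077, -0.635, -0.0]
ft_force: [0.6, -0.5, 0.5]
opening: 0.007
finger_force: 0.0
```

Run:
```python
from h import *
s=status.state();p=s["tool_pos"];M=R.from_rotvec(s["eef_rot"]).as_matrix();print(p,s["ft_force"])
C=np.array([.613,.0143])
for a in np.arange(205,120,-5):
    t=np.radians(115+a);w=np.array([*(C+.103*np.array([np.cos(t),np.sin(t)])),p[2]]);print(a,w.round(4),(M.T@(w-p)*1e3).round(1))
a=[capture("top")["img"][85:225,170:310,::-1],capture("scene")["img"][130:270,190:330,::-1]]
cv2.imwrite("pics/p3.png",cv2.resize(np.hstack(a),None,fx=2.8,fy=2.8,interpolation=cv2.INTER_CUBIC))
```

```text
[ 0.69181606 -0.05363349  0.05152628] [ 0.58864863 -0.47652506  0.48431391]
205 [ 0.6919 -0.0519  0.0515] [ 0.8 -1.6  0. ]
200 [ 0.6858 -0.0585  0.0515] [-7.4  2.1 -0. ]
195 [ 0.6792 -0.0646  0.0515] [-15.9   5.1  -0. ]
190 [ 0.6721 -0.0701  0.0515] [-24.6   7.3  -0. ]
185 [ 0.6645 -0.0749  0.0515] [-33.5   8.7  -0. ]
180 [ 0.6565 -0.079   0.0515] [-42.5   9.4  -0. ]
175 [ 0.6482 -0.0825  0.0515] [-51.4   9.3  -0. ]
170 [ 0.6397 -0.0852  0.0515] [-60.4   8.3  -0. ]
165 [ 0.6309 -0.0871  0.0515] [-69.2   6.7  -0. ]
160 [ 0.622  -0.0883  0.0515] [-77.9   4.2  -0. ]
155 [ 0.613  -0.0887  0.0515] [-86.3   1.   -0. ]
150 [ 0.604  -0.0883  0.0515] [-94.3  -2.9  -0. ]
145 [ 0.5951 -0.0871  0.0515] [-102.1   -7.5   -0. ]
140 [ 0.5863 -0.0852  0.0515] [-109.4  -12.8   -0. ]
135 [ 0.5778 -0.0825  0.0515] [-116.2  -18.6   -0. ]
130 [ 0.5695 -0.079   0.0515] [-122.4  -25.1   -0. ]
125 [ 0.5615 -0.0749  0.0515] [-128.1  -32.    -0. ]
```

View pics/p3.png

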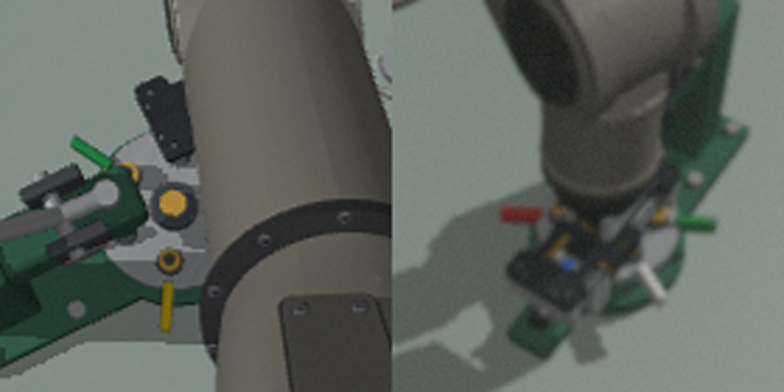

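Emit:
drive_tool(deltas=[[0, 0, 0, -8, 3.5, 0, 1], [0, 0, 0, -17, 6.5, 0, 1], [0, 0, 0, -25, 9, 0, 1], [0, 0, 0, -34, 10, 0, 1], [0, 0, 0, -43, 11, 0, 1], [0, 0, 0, -52, 11, 0, 1], [0, 0, 0, -61, 10, 0, 1], [0, 0, 0, -70, 8, 0, 1]])

```text
clock: 4.4
tool_pos: [0.6311, -0.0882, 0.052]
eef_rot: [-3.076, -0.635, -0.004]
ft_force: [3.3, 3.4, -0.1]
opening: 0.003
finger_force: 1.9
```

Emit:
drive_tool(deltas=[[0, 0, 0, -9, -2.5, 0, 1], [0, 0, 0, -17, -5.5, 0, 1], [0, 0, 0, -25, -9.5, 0, 1], [0, 0, 0, -33, -14, 0, 1], [0, 0, 0, -40, -19.5, 0, 1], [0, 0, 0, -45, -23.5, 0, 1], [0, 0, 0, -49, -27, 0, 1], [0, 0, 0, -49, -27, 0, 1]])

```text
clock: 5.4
tool_pos: [0.5747, -0.0832, 0.0516]
eef_rot: [-3.077, -0.635, 0.0]
ft_force: [0.7, 0.2, 1.0]
opening: 0.007
finger_force: 0.0
```

Run:
```python
from h import *
for n,b in(("top",(185,105,300,215)),("scene",(225,175,310,245))):
    c=capture(n)
    for k,(p,a) in tabs(c,b).items():
        w=ray(c,p,.062)[:2]-[.613,.0143];print(n,k,p.round(),a,np.hypot(*w).round(4),(np.degrees(np.arctan2(w[1],w[0]))-115)%360)
```

```text
top red [229. 194.] 54 0.0891 59.90160000732794
top green [234. 124.] 38 0.0902 240.4178549421719
top yellow [205. 173.] 1 0.0763 2.511657799061723
scene red [253. 186.] 15 0.0839 61.36671579916708
scene blue [240. 206.] 4 0.0772 123.69423185530181
scene yellow [283. 188.] 34 0.0866 357.1868107119869
```

Emit:
drive_tool(deltas=[[0, 0, 0, 0, 0, -20, 1], [0, 0, 0, 0, 0, -45, 1], [0, 0, 0, 20, 15, -50, 1], [0, 0, 0, 45, 26, -50, 1], [0, 0, 0, 70, 32, -50, 1], [0, 0, 0, 95, 27, -50, 1], [0, 0, 0, 112, 20, -50, 1], [0, 0, 0, 119, 18, -50, 1]])

```text
clock: 6.5
tool_pos: [0.6916, -0.0515, 0.1012]
eef_rot: [-3.076, -0.636, 0.0]
ft_force: [-0.6, -0.2, -0.8]
opening: 0.007
finger_force: 0.0
```

Emit:
drive_tool(deltas=[[0, 0, 0, 0, 0, 2, 1], [0, 0, 0, 0, 0, 15, 1], [0, 0, 0, 0, 0, 30, 1], [0, 0, 0, 0, 0, 42, 1], [0, 0, 0, 0, 0, 50, 1], [0, 0, 0, 0, 0, 50, 1], [0, 0, 0, -8, 3.5, 50, 1], [0, 0, 0, -17, 6.5, 50, 1]])

```text
clock: 7.5
tool_pos: [0.678, -0.0662, 0.052]
eef_rot: [3.077, 0.634, 0.001]
ft_force: [0.6, -0.0, -0.3]
opening: 0.007
finger_force: 0.0
```

Emit:
drive_tool(deltas=[[0, 0, 0, -8, 2.5, 0, 1], [0, 0, 0, -17, 3.5, 0, 1], [0, 0, 0, -26, 4.5, 0, 1], [0, 0, 0, -35, 4.5, 0, 1], [0, 0, 0, -44, 3.5, 0, 1], [0, 0, 0, -53, 1.5, 0, 1], [0, 0, 0, -62, -1, 0, 1], [0, 0, 0, -70, -4, 0, 1]])

```text
clock: 8.5
tool_pos: [0.6118, -0.0897, 0.0517]
eef_rot: [3.077, 0.634, 0.0]
ft_force: [0.4, -0.1, 0.5]
opening: 0.004
finger_force: 0.5
```

Emit:
drive_tool(deltas=[[0, 0, 0, -8, -4, 0, 1], [0, 0, 0, -16, -8.5, 0, 1], [0, 0, 0, -23, -14, 0, 1], [0, 0, 0, -28, -18, 0, 1], [0, 0, 0, -32, -21.5, 0, 1], [0, 0, 0, -32, -21.5, 0, 1], [0, 0, 0, -32, -21.5, 0, 1], [0, 0, 0, -32, -21.5, 0, 1]])

```text
clock: 9.5
tool_pos: [0.5747, -0.0825, 0.0515]
eef_rot: [-3.077, -0.634, -0.0]
ft_force: [0.3, 0.2, 0.1]
opening: 0.005
finger_force: 0.0
```

Run:
```python
from h import *
for n,b in(("top",(185,105,300,215)),("scene",(225,175,310,245))):
    c=capture(n)
    for k,(p,a) in tabs(c,b).items():
        w=ray(c,p,.062)[:2]-[.613,.0143];print(n,k,p.round(),a,np.hypot(*w).round(4),(np.degrees(np.arctan2(w[1],w[0]))-115)%360)
```

```text
top red [205. 173.] 1 0.0763 2.511657799061723
top blue [229. 194.] 49 0.0903 59.952414139997444
top yellow [202. 139.] 64 0.0905 300.254584890881
scene red [283. 187.] 37 0.0872 357.24976901008233
scene blue [251. 184.] 3 0.0943 60.81730136600925
scene green [246. 232.] 3 0.1064 181.43175672720204
scene yellow [297. 209.] 22 0.0891 296.734291841933
```

Emit:
drive_tool(deltas=[[0, 0, 0, 0, 0, -20, 1], [0, 0, 0, 0, 0, -45, 1], [0, 0, 0, 8, 20, -50, 1], [0, 0, 0, 22, 40, -50, 1], [0, 0, 0, 38, 60, -50, 1], [0, 0, 0, 56, 76, -50, 1], [0, 0, 0, 71, 85, -50, 1], [0, 0, 0, 78, 88, -50, 1]])

```text
clock: 10.6
tool_pos: [0.6815, -0.1325, 0.1011]
eef_rot: [-3.077, -0.634, 0.0]
ft_force: [-1.1, 0.2, -0.8]
opening: 0.002
finger_force: 0.0
```

Run:
```python
from h import *
c=capture("top");print("knob from first view",(lambda w:(w,np.hypot(*w),np.degrees(np.arctan2(w[1],w[0]))))(ray(c,(277,139.4),.038)[:2]-[.613,.0143]))
s=status.state();p=s["tool_pos"];M=R.from_rotvec(s["eef_rot"]).as_matrix()
print(p,M.round(3)[:2,:2],(M.T@(np.array([.6815,-.1325,.030])-p)*1e3).round(1),(M.T@np.array([-.4226,.9063,0])).round(3))
a=[c["img"][85:225,170:310,::-1],capture("scene")["img"][130:270,190:330,::-1]]
cv2.imwrite("pics/p4.png",cv2.resize(np.hstack(a),None,fx=2.8,fy=2.8,interpolation=cv2.INTER_CUBIC))
```

```text
knob from first view (array([ 0.05250651, -0.11674801]), np.float64(0.12801183736952218), np.float64(-65.78453850397442))
[ 0.68186139 -0.13213984  0.10117838] [[ 0.918  0.396]
 [ 0.396 -0.918]] [-0.5  0.2 71.2] [-0.029 -1.     0.   ]
```

View pics/p4.png

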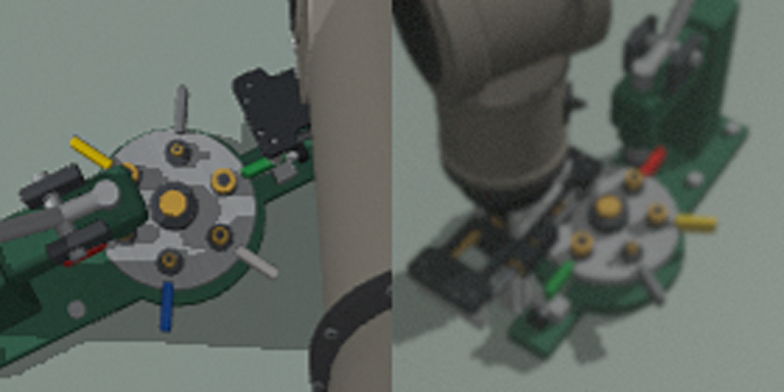

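Red is now at the plunger station and green lies over the tongue. The fingers are beyond the knob, so I'll go down and then push inward.

Emit:
drive_tool(deltas=[[0, 0, 0, 0, 0, 10, 1], [0, 0, 0, 0, 0, 25, 1], [0, 0, 0, 0, 0, 40, 1], [0, 0, 0, 0, 0, 53, 1], [0, 0, 0, 0, 0, 64, 1], [0, 0, 0, 0, 0, 70, 1], [0, 0, 0, 0, 0, 71, 1], [0, 0, 0, 0, 0, 71, 1]])

```text
clock: 11.7
tool_pos: [0.6812, -0.1324, 0.0308]
eef_rot: [3.077, 0.634, 0.001]
ft_force: [0.6, -0.8, 0.5]
opening: 0.009
finger_force: 0.0
```

Emit:
drive_tool(deltas=[[0, 0, 0, 0, -3, 0, 1], [0, 0, 0, 0, -6, 0, 1], [0, 0, 0, 0, -9, 0, 1], [0, 0, 0, 0, -11, 0, 1], [0, 0, 0, 0, -13, 0, 1], [0, 0, 0, 0, -15, 0, 1], [0, 0, 0, 0, -17, 0, 1], [0, 0, 0, -0.5, -19, 0, 1]])

```text
clock: 12.7
tool_pos: [0.6732, -0.1152, 0.0306]
eef_rot: [3.077, 0.634, 0.001]
ft_force: [2.0, -1.9, -1.0]
opening: 0.006
finger_force: 1.4
```

Contact, about 3 N. I'll go on slowly until it stops.

Emit:
drive_tool(deltas=[[0, 0, 0, 0, -1, 0, 1], [0, 0, 0, 0, -2, 0, 1], [0, 0, 0, 0, -3, 0, 1], [0, 0, 0, 0, -4, 0, 1], [0, 0, 0, 0, -5, 0, 1], [0, 0, 0, 0, -6, 0, 1], [0, 0, 0, 0, -6.5, 0, 1], [0, 0, 0, 0, -6.5, 0, 1]])

```text
clock: 13.7
tool_pos: [0.6708, -0.1102, 0.0307]
eef_rot: [3.076, 0.633, 0.001]
ft_force: [4.5, -6.3, -1.4]
opening: 0.006
finger_force: 3.8
```

Emit:
drive_tool(deltas=[[0, 0, 0, 0, -0.5, 0, 1], [0, 0, 0, 0, -1, 0, 1], [0, 0, 0, 0, -1.5, 0, 1], [0, 0, 0, 0, -2, 0, 1], [0, 0, 0, 0, -2, 0, 1], [0, 0, 0, 0, -2, 0, 1], [0, 0, 0, 0, -2, 0, 1], [0, 0, 0, 0, -2, 0, 1]])

```text
clock: 14.7
tool_pos: [0.6707, -0.1101, 0.0308]
eef_rot: [3.074, 0.631, 0.003]
ft_force: [8.6, -12.6, -4.0]
opening: 0.009
finger_force: 7.6
```

The bolt is at a hard stop: 15 N and no movement. I'll back off, lift, move clear and check.

Emit:
drive_tool(deltas=[[0, 0, 0, 0, 3, 0, 1], [0, 0, 0, 0, 9, 0, 1], [0, 0, 0, 0, 18, 0, 1], [0, 0, 0, 0, 24, 0, 1], [0, 0, 0, 0, 27, -8, 1], [0, 0, 0, 0, 27, -30, 1], [0, 0, 0, 0, 27, -60, 1], [0, 0, 0, 0, 27, -90, 1]])

```text
clock: 15.7
tool_pos: [0.6805, -0.1317, 0.1232]
eef_rot: [3.077, 0.635, 0.002]
ft_force: [0.3, -0.2, 0.1]
opening: 0.003
finger_force: 0.0
```

Emit:
drive_tool(deltas=[[0, 0, 0, -20, 20, -25, 1], [0, 0, 0, -55, 45, -50, 1], [0, 0, 0, -95, 75, -60, 1], [0, 0, 0, -135, 105, -60, 1], [0, 0, 0, -175, 135, -60, 1], [0, 0, 0, -215, 165, -60, 1], [0, 0, 0, -245, 190, -60, 1], [0, 0, 0, -260, 200, -60, 1]])

```text
clock: 16.7
tool_pos: [0.5195, -0.4206, 0.1821]
eef_rot: [3.076, 0.631, 0.001]
ft_force: [0.3, 0.3, -0.1]
opening: 0.005
finger_force: 0.0
```

Run:
```python
from h import *
c=capture("top")
for k,(p,a) in tabs(c,(185,105,300,215)).items():
    w=ray(c,p,.062)[:2]-[.613,.0143];print(k,a,np.hypot(*w).round(4),(np.degrees(np.arctan2(w[1],w[0]))-115)%360)
i0=cv2.imread("pics/top0.png");a=[i0[115:165,240:300],c["img"][115:165,240:300,::-1]]
s=capture("scene");j0=cv2.imread("pics/scene0.png");b=[j0[215:265,225:285],s["img"][215:265,225:285,::-1]]
cv2.imwrite("pics/p5.png",cv2.resize(np.vstack([np.hstack(a),np.hstack(b)]),None,fx=6,fy=6,interpolation=cv2.INTER_CUBIC))
```

```text
red 1 0.1064 1.4138365217931437
blue 35 0.0914 60.104260377283566
green 44 0.0908 180.63485381103817
yellow 63 0.0908 300.2487089668395
```

View pics/p5.png

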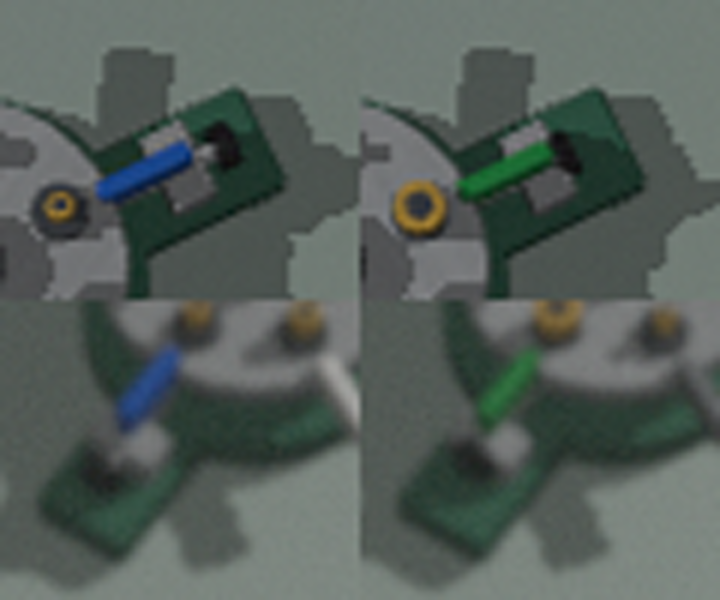

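The red die sits squarely at 0° (measured about 0.3°). The knob moved inward, from about (243,150) to (220,168) in crop pixels. I'll measure its travel to tell 12 mm from 9 mm.

Run:
```python
from h import *
from scipy.ndimage import map_coordinates
c=capture("top")
C=np.array([.613,.0143]);ex=np.array([.4226,-.9063]);ey=np.array([.9063,.4226])
r=np.arange(.112,.153,.001)
def prof(img,y):
    w=np.c_[C+r[:,None]*ex+y*ey,np.full(len(r),.045 if 0 else .040)]
    E=c["extrinsics"];px,_=cv2.projectPoints(w,cv2.Rodrigues(E[:3,:3])[0],E[:3,3],c["mtx"],c["D"]);px=px[:,0]
    return map_coordinates(img[:,:,1].astype(float),[px[:,1],px[:,0]],order=1)
b=cv2.cvtColor(cv2.imread("pics/top0.png"),cv2.COLOR_BGR2RGB)
print((r*1000).astype(int))
for y in(-.006,-.003,0,.003,.006):
    print(y,"\n",prof(b,y).astype(int),"\n",prof(c["img"],y).astype(int))
```

```text
[112 113 114 115 116 117 118 119 120 121 122 123 124 125 126 127 128 129
 130 131 132 133 134 135 136 137 138 139 140 141 142 143 144 145 146 147
 148 149 150 151 152]
-0.006 
 [79 81 84 80 72 64 59 55 50 46 40 33 28 22 19 20 21 20 19 18 24 34 44 49
 50 51 51 51 50 50 50 51 54 59 67 74 80 82 83 84 83] 
 [78 74 70 54 40 28 21 19 20 22 24 29 38 45 49 50 51 51 52 51 51 51 52 51
 50 48 48 52 57 64 69 70 68 67 70 76 81 84 84 84 84]
-0.003 
 [67 74 80 86 86 80 78 78 78 76 68 53 38 29 26 24 24 24 24 24 24 25 34 41
 46 48 49 51 50 50 49 49 50 56 66 76 81 82 84 84 83] 
 [59 52 39 32 27 25 22 21 21 20 23 31 41 47 50 50 51 51 51 50 50 51 52 52
 52 52 54 59 67 72 74 69 62 62 70 77 81 82 82 83 84]
0 
 [ 46  60  74  82  88  97 106 114 121 107  94  81  66  52  38  33  29  27
  25  22  22  29  36  43  48  52  55  59  62  62  60  55  56  61  66  74
  80  84  84  84  84] 
 [65 61 56 47 38 29 24 21 20 21 24 29 38 45 49 50 51 50 51 52 54 58 63 67
 69 72 75 75 75 74 70 65 63 64 69 75 80 83 84 84 84]
0.003 
 [57 56 71 80 82 83 84 85 90 89 76 56 39 26 22 23 23 23 23 21 21 25 38 52
 65 72 76 78 77 76 75 69 63 61 68 75 80 82 83 83 83] 
 [92 89 75 55 38 31 26 25 24 23 26 34 44 50 52 52 52 52 52 57 65 72 74 75
 76 76 76 76 76 75 74 68 62 61 68 75 80 82 84 85 85]
0.006 
 [68 73 81 81 73 64 60 55 48 41 33 26 24 21 19 19 20 20 19 19 23 37 51 63
 71 76 77 76 75 73 70 66 63 64 67 73 79 82 83 83 83] 
 [101  87  70  54  38  22  16  16  18  22  26  31  39  46  54  58  62  66
  70  74  76  76  76  76  76  76  76  76  75  73  70  65  63  64  68  74
  80  85  84  83  83]
```

Run:
```python
from h import *
from scipy.ndimage import map_coordinates
C=np.array([.613,.0143]);ex=np.array([.4226,-.9063]);ey=np.array([.9063,.4226])
r=np.arange(.108,.160,.00025)
for n in("top","scene"):
    c=capture(n);E=c["extrinsics"];o=-E[:3,:3].T@E[:3,3];print(n,"cam in press-ish frame",(o[:2]-C)@ex,(o[:2]-C)@ey,o[2])
    b=cv2.cvtColor(cv2.imread(f"pics/{n}0.png"),cv2.COLOR_BGR2RGB)
    for z,ys,lv,lab in((.045,(-.004,-.002,0,.002,.004),36,"knob"),(.022,(-.018,-.014,.010,.014,.018),None,"tongue")):
        for y in ys:
            w=np.c_[C+r[:,None]*ex+y*ey,np.full(len(r),z)]
            px=cv2.projectPoints(w,cv2.Rodrigues(E[:3,:3])[0],E[:3,3],c["mtx"],c["D"])[0][:,0]
            res=[]
            for img in(b,c["img"]):
                p=map_coordinates(img.astype(float).mean(2) if lab=="knob" else img[:,:,0].astype(float),[px[:,1],px[:,0]],order=1)
                if lab=="knob":
                    k=np.argmin(np.where((r>.114)&(r<.145),p,999));q=p[k:k+40];t=(p[k]+np.median(p[k+20:k+40]))/2;res.append((r[k+np.argmax(q>t)]*1e3,int(p[k])))
                else:
                    m=(r>.138);g=np.gradient(p)*m;res.append(r[np.argmax(np.convolve(g,np.ones(12)/12,"same"))]*1e3)
            print(lab,y,res)
```

```text
top cam in press-ish frame -0.053360318264307594 -0.22176044276526904 1.2166009285903765
knob -0.004 [(np.float64(133.0), 22), (np.float64(122.75000000000001), 20)]
knob -0.002 [(np.float64(133.75000000000003), 24), (np.float64(123.25000000000001), 20)]
knob 0 [(np.float64(134.5), 21), (np.float64(121.75000000000001), 18)]
knob 0.002 [(np.float64(134.25000000000003), 22), (np.float64(122.75000000000001), 23)]
knob 0.004 [(np.float64(126.0), 19), (np.float64(123.75000000000001), 21)]
tongue -0.018 [np.float64(148.75000000000006), np.float64(148.75000000000006)]
tongue -0.014 [np.float64(148.00000000000003), np.float64(148.00000000000003)]
tongue 0.01 [np.float64(148.75000000000006), np.float64(148.75000000000006)]
tongue 0.014 [np.float64(150.00000000000003), np.float64(150.00000000000003)]
tongue 0.018 [np.float64(149.25000000000006), np.float64(149.25000000000006)]
scene cam in press-ish frame 0.530143130029512 0.2992941723309605 0.856377747973114
knob -0.004 [(np.float64(133.25000000000003), 41), (np.float64(133.0), 44)]
knob -0.002 [(np.float64(141.75000000000006), 39), (np.float64(132.25000000000003), 39)]
knob 0 [(np.float64(140.25000000000003), 36), (np.float64(131.5), 35)]
knob 0.002 [(np.float64(142.00000000000003), 34), (np.float64(132.75000000000003), 36)]
knob 0.004 [(np.float64(143.25000000000006), 34), (np.float64(133.25000000000003), 34)]
tongue -0.018 [np.float64(153.00000000000003), np.float64(154.75000000000006)]
tongue -0.014 [np.float64(154.50000000000003), np.float64(156.50000000000003)]
tongue 0.01 [np.float64(157.50000000000003), np.float64(158.00000000000003)]
tongue 0.014 [np.float64(158.00000000000003), np.float64(158.50000000000003)]
tongue 0.018 [np.float64(158.00000000000003), np.float64(158.50000000000003)]
```

The images leave some doubt between 9 and 12 mm. I'll settle it by touch: gently probe the fixed tongue end at x = −150. The fingers should then sit 26 mm farther out than at the bolt stop if the bolt is home.

Emit:
drive_tool(deltas=[[0, 0, 0, 30, -22, 0, 1], [0, 0, 0, 70, -50, 10, 1], [0, 0, 0, 110, -78, 25, 1], [0, 0, 0, 150, -107, 40, 1], [0, 0, 0, 190, -136, 60, 1], [0, 0, 0, 225, -162, 75, 1], [0, 0, 0, 247, -180, 80, 1], [0, 0, 0, 253, -187, 85, 1]])

```text
clock: 17.95
tool_pos: [0.6799, -0.1426, 0.0952]
eef_rot: [-3.074, -0.641, -0.0]
ft_force: [-0.7, 0.1, 0.6]
opening: 0.003
finger_force: 0.0
```

Emit:
drive_tool(deltas=[[0, 0, 0, 0, 0, 12, 1], [0, 0, 0, 0, 0, 30, 1], [0, 0, 0, 0, 0, 48, 1], [0, 0, 0, 0, 0, 65, 1], [0, 0, 0, 0, 0, 78, 1], [0, 0, 0, 0, 0, 85, 1], [0, 0, 0, 0, 0, 86, 1], [0, 0, 0, 0, 0, 86, 1]])

```text
clock: 18.95
tool_pos: [0.6794, -0.1468, 0.01]
eef_rot: [3.077, 0.635, 0.001]
ft_force: [0.2, -0.6, 0.5]
opening: 0.004
finger_force: 0.0
```

Emit:
drive_tool(deltas=[[0, 0, 0, 0, -2, 0, 1], [0, 0, 0, 0, -4, 0, 1], [0, 0, 0, 0, -6, 0, 1], [0, 0, 0, 0, -8, 0, 1], [0, 0, 0, 0, -9, 0, 1], [0, 0, 0, 0, -10, 0, 1], [0, 0, 0, 0, -11, 0, 1], [0, 0, 0, 0, -12, 0, 1]])

```text
clock: 19.95
tool_pos: [0.6748, -0.1371, 0.0096]
eef_rot: [3.076, 0.633, 0.002]
ft_force: [4.9, -8.9, -4.9]
opening: 0.008
finger_force: 4.7
```

Contact came at 163.3 mm against 137.1 mm at the bolt stop. That is a 26.2 mm difference, so the bolt is fully home. Withdrawing now.

Emit:
drive_tool(deltas=[[0, 0, 0, 0, 3, 0, 1], [0, 0, 0, 0, 8, 0, 1], [0, 0, 0, 0, 12, -4, 1], [0, 0, 0, 0, 12, -25, 1], [0, 0, 0, 0, 12, -55, 1], [0, 0, 0, 0, 12, -90, 1], [0, 0, 0, -15, 17, -125, 1], [0, 0, 0, -40, 35, -150, 1]])

```text
clock: 20.95
tool_pos: [0.6521, -0.1825, 0.1629]
eef_rot: [3.076, 0.639, 0.004]
ft_force: [-0.2, -0.5, -0.2]
opening: 0.001
finger_force: 0.0
```

Emit:
drive_tool(deltas=[[0, 0, 0, -20, 15, -5, 1], [0, 0, 0, -55, 40, -10, 1], [0, 0, 0, -95, 70, -10, 1], [0, 0, 0, -135, 100, -10, 1], [0, 0, 0, -170, 127, -10, 1], [0, 0, 0, -195, 148, -10, 1], [0, 0, 0, -205, 155, -10, 1], [0, 0, 0, -205, 155, -10, 1]])

```text
clock: 21.95
tool_pos: [0.5245, -0.4071, 0.1703]
eef_rot: [3.077, 0.634, 0.001]
ft_force: [0.9, 0.4, 0.4]
opening: 0.003
finger_force: 0.0
```

Run:
```python
from h import *
c=capture("top")
for k,(p,a) in tabs(c,(185,105,300,215)).items():
    w=ray(c,p,.062)[:2]-[.613,.0143];print(k,a,(np.degrees(np.arctan2(w[1],w[0]))-115)%360)
cv2.imwrite("pics/end.png",c["img"][:,:,::-1])
b=cv2.imread("pics/top0.png")[:,:,::-1];d=np.abs(c["img"].astype(int)-b).max(2)
for n,(x0,y0,x1,y1) in dict(jar=(300,90,330,125),hammer=(338,150,382,262),knife=(105,240,160,272)).items(): print(n,(d[y0:y1,x0:x1]>60).sum())
```

```text
red 1 1.4138365217931437
blue 34 60.107309270854074
green 44 180.63485381103817
yellow 63 300.2487089668395
jar 0
hammer 0
knife 0
```

View pics/end.png

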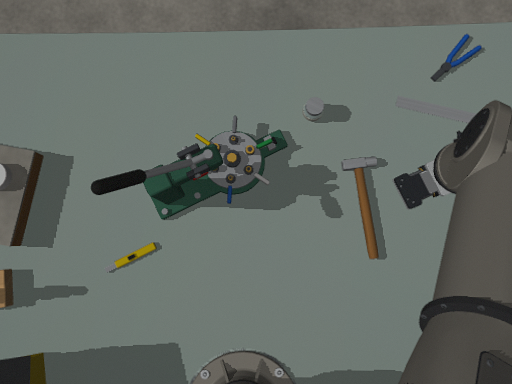

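The final view shows the hand clear at (420,185), green over the tongue at (265,143), and red under the press arm. The jar, hammer and knife haven't moved.

```bash
python3 -c "from station import workorder;print(workorder.job_done())"
```

```text
the job is handed in; nothing more can be done
None
```

The job is handed in: the red die is clicked in under the plunger, the bolt is fully home (a light touch on the fixed tongue end confirmed its travel), and the hand is clear with the jar, hammer and knife unmoved.

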